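Bring the salsa jar round to the front

TASK

Spin the wooden turntable by pushing its rim or the little posts on the rim, without flinging it, until the salsa jar stands squarely at the front, in line with the steel pointer on the foot below. Do not touch, lift or knock over any of the four things standing on it, and leave the things on the ledge where they are. Finish with the turntable at rest and the robot clear of everything.

Things in the scene. Friction and masses are not known exactly. Their poses are not given: they have to be found in the camera images.
- foot: Fixed dark wooden foot of the turntable, a disc 230 mm across, 12 mm high. Origin on the turning axis at ledge height, z up. Its -x axis is the FRONT (roughly towards the robot): along it a dark lug 36 mm wide reaches to 205 mm from the axis, out past the turning board, and carries the steel pointer.
- pointer (a point): Centre of the top of the pointer, a steel bar 28 x 12 mm on the foot's lug, lying along the front line 186 mm from the axis, 20 mm above the ledge.
- carousel: Turning board of light wood, 320 mm across, 18 mm thick, top 30 mm above the ledge. Origin on the axis at the board's underside (12 mm above the ledge), z up. Turns either way about z with light friction (1 to 2 N at the rim) and stops almost at once when no longer pushed. The four things stand loose on it in any order, centres 68 mm from the axis, about 33 mm clear of the ring of posts.
- post (a point): Middle (half-way up) of one of six like upright wooden posts on the rim of the board, 14 mm thick, 50 mm high, tops 80 mm above the ledge, centres 145 mm from the axis, at 30, 90, 150, 210, 270 and 330 degrees anticlockwise from the board's own x axis; this is the one at 30 degrees.
- salsa_jar: Closed jar of salsa with a steel lid: the squat jar, the widest of the four things on the board, 74 mm across and 75 mm high, about 0.3 to 0.55 kg. Origin at the centre of its underside, z up. Loose; rides on the board by friction.
- spice_jar: Narrow glass spice jar, 42 mm across, 80 mm high, loose on the board. Origin at the centre of its underside, z up.
- small_can: Small closed can, 52 mm across, 55 mm high, loose on the board. Origin at the centre of its underside, z up.
- square_tin: Square steel tin with a lid, 45 x 45 mm, 68 mm high, loose on the board. Origin at the centre of its underside, z up.
- scoop: Blue plastic scoop lying on the ledge to the left, about 170 mm long along its x, 55 mm wide, 35 mm high. Origin under its middle. Leave alone.
- coaster: Round bamboo coaster, 96 mm across, 10 mm high, on the ledge to the right. Origin under its centre. Leave alone.
- mug: White mug, 80 mm across plus a handle at its +y, 92 mm high, on the ledge to the right. Origin under its centre. Leave alone.
Not all that is in view belongs to the job. Leave any black or purple look-alike of the square_tin alone.

How it is judged:
At the end, for the whole second after the job is handed in: The salsa jar's centre lies within 15 mm of the front line of the foot (its -x axis), 50 to 88 mm in front of the axis; the turntable and all on it are at rest; all four things stand upright on the board within 88 mm of its axis; the scoop, coaster and mug have moved less than 20 mm (y of salsa_jar in the frame of foot between -0.015 and 0.015 m and x of salsa_jar in the frame of foot between -0.088 and -0.05 m and angular speed of carousel below 0.05 rad/s and angle between each of salsa_jar, spice_jar, small_can, square_tin's own z axis and vertical below 0.15 rad and horizontal distance between each of salsa_jar, spice_jar, small_can, square_tin and carousel below 0.088 m and linear speed of each of salsa_jar, spice_jar, small_can, square_tin below 0.02 m/s and distance of each of scoop, coaster, mug from where it was at the start of the episode below 0.02 m); the robot touches nothing.
It fails at once if the robot touches one of the four things standing on the turntable (contact force between any of the fingers, the arm and salsa_jar above 0.5 N or contact force between any of the fingers, the arm and spice_jar above 0.5 N or contact force between any of the fingers, the arm and small_can above 0.5 N or contact force between any of the fingers, the arm and square_tin above 0.5 N).
It fails at once if something on the turntable is lifted off it or tips over (z of any of salsa_jar, spice_jar, small_can, square_tin in the frame of carousel above 0.035 m or angle between any of salsa_jar, spice_jar, small_can, square_tin's own z axis and vertical above 0.4 rad).
It fails at once if a thing standing on the ledge is shoved more than 20 mm (distance of any of scoop, coaster, mug from where it was at the start of the episode above 0.02 m).
It fails at once if the turntable is flung round faster than 3 rad/s (angular speed of carousel above 3 rad/s).
It also fails if it takes over 51 s, if anything falls off the work surface, if the arm or the gripper's body presses on something with over 40 N, if the wrist force passes 120 N, or if a joint passes its speed limit or range.

ROBOT

A 6-joint arm with a two-finger parallel gripper is mounted at the origin on the work surface. World frame = base frame: x ahead of the robot, y to its left, z up, the work surface at z = 0. Lengths are in m, angles in rad, forces in N, time in s.
With the tool pointing down it reaches from about 0.35 to 0.975 m from the base axis. Payload 17.4 kg.
Tool frame: the origin (TCP) lies at the very end of the fingers, on their centre line; the grasp point (between the pads) lies 19 mm behind it (robot.tcp_to_grasp is the distance from the TCP to the grasp point, in m); x points along the fingers, y is the direction in which the jaws open and shut, and the axes are right-handed (so a half turn about x gives the same grasp; the last joint's range is limited). The gripper opens to 85 mm and grips with 20 to 120 N. Pads are 22 mm wide; open, the fingers measure 114 mm over their backs; the gripper's body (76 mm by 85 mm) begins 54 mm behind the grasp point. The pads swing forward as they close: fully open they stand 13 mm farther back than shut.
Start: joints at [-1.183, 0.116, 1.442, -0, 1.584, -0.038], TCP at [0.279, -0.615, 0.231] pointing down, gripper open.
Joint ranges: [-2.83, 2.83], [-0.83, 2.19], [0.07, 2.5], [-1.14, 4.28], [0.01, 3], [-2.97, 2.97]. Speed limits (rad/s): [1.89, 1.89, 2.22, 3.14, 3.14, 3.14].

INTERFACE

Orientations are given as a unit quaternion [w, x, y, z].
In Python, from plant import robot gives the robot as it stands. The module is installed in compiled form; this text tells all that it offers.
- The arm moves only by the shell command python3 -m jog 'ROWS' [FORCE]. ROWS is JSON, a list of rows, each a list of 3 entries, a list of its own where there are three numbers: the turn, a rotation vector about the tool's x, y, z in rad, then the shift along the tool's x, y, z in mm, then the opening, from 0 (shut) to 1 (fully open). In form: [[[wx, wy, wz], [x, y, z], fingers], ...]. A call has 1 to 10 rows; each row is the pose to reach, as a shift and turn from the pose measured when the call began, along the tool's axes at that moment; what a row does not reach only later rows make up. A row lasts 1/12 s, in which the tool goes at most 41.7 mm and 7.16 degrees, less where a joint would pass 70% of its speed; a pose out of reach is approached as far as the arm can. A call with a gripper value outside its range is refused whole. The fingers move at their own pace and stop on an object; FORCE is the grip in N (left out, the last holds). Time passes only in rows, so rows that repeat a pose let the fingers close. It gives the time, the measured TCP pose, the force and the opening at its end, in the units of the state.
- robot.get_obs(): the state, without advancing time (a new reading comes with each control period).
- robot.grab_frame(name): name is "scene" or "side" or "wrist"; returns a dict with "img" (384x512x3 uint8, red, green, blue), "fx", "fy", "cx", "cy" (pixels), "R" (3x3) and "t" (3): a world point X has camera coordinates R X + t. Camera axes: x right, y down, z forward; pixel columns grow to the right and rows downward; lengths in m; the calibration is good to about 2 mm. A picture is of the moment at which its call begins. There is no depth.
- robot.finish_job(): hands the job in, once; it reports no verdict.
Trained networks look in a picture, given as the dict that the camera call returned (one of the last four; its "shot" number tells which), for a name from the list of things; names that differ only in an ending like _2 or _b are one class to them, and where a whole thing is asked for, a point or a joint stands for the part that bears it (a point fixed in the world has none). Each returns a list of dicts, best first, with "conf" (0 to 1); they miss things now and then, are a little off and sometimes report something else, mostly with a low value. They report only what shows in the picture. A call takes as long as a camera call. They do not tell look-alikes from the thing itself.
- robot.recognise(picture, thing): "centre" ([row, column] as shares, 0 to 1, of the picture: columns of its width, rows of its height, amid what is visible of it).
- robot.cut_out(picture, thing): "region" (384x512 bool, what is visible of it) and "centre" ([row, column] as shares, 0 to 1, of the picture: columns of its width, rows of its height, amid what is visible of it).
The state is a dict: "time": time; "qpos": joint angles; "qd": joint speeds; "tau": joint torques, N m; "position": TCP position; "ee_rot": TCP orientation; "contact_force": force on the tool from outside, world axes, zero at the start; "ft_torque": the same for the moment, N m; "gripper_width": opening from 0.0 (shut) to 1.0 (fully open).
Only numpy, scipy, OpenCV 4.12 (cv2) and the standard library are available. Lean on these libraries where they do the work, as an engineer would, in place of code of your own. Each camera call takes 0.05 s, during which the arm holds its last target.

## Working session

There is one attempt and no reset: what is moved stays moved. The work goes in short steps, Python scripts to look and compute and a shell command to move; the robot and the scene stay as the last step left them, time stands still between calls to the robot, and variables do not carry over. Pictures are saved under pics/ and viewed, and the job is handed in when it is done.

```bash
mkdir -p pics
cat > h.py <<'E'
import numpy as np,cv2
from plant import robot
def save(f,n): cv2.imwrite('pics/'+n,f['img'][:,:,::-1])
def ray(f,rc,share=True):
    r,c=rc
    if share: r,c=r*384,c*512
    d=np.array([(c-f['cx'])/f['fx'],(r-f['cy'])/f['fy'],1.])
    R=np.array(f['R']);t=np.array(f['t'])
    return -R.T@t, R.T@d
def onz(f,rc,z,share=True):
    o,d=ray(f,rc,share); return o+d*(z-o[2])/d[2]
def proj(f,X):
    p=np.array(f['R'])@np.array(X)+np.array(f['t']); return f['fy']*p[1]/p[2]+f['cy'],f['fx']*p[0]/p[2]+f['cx']
E
python3 - <<'E'
from h import *
o=robot.get_obs();print(o['time'],o['position'],o['ee_rot'],o['contact_force'],o['gripper_width'])
for n in('scene','side'):
    f=robot.grab_frame(n);save(f,n+'1.png')
    print(n,-np.array(f['R']).T@f['t'])
    for k in('foot','pointer','carousel','post','salsa_jar','spice_jar','small_can','square_tin','scoop','coaster','mug'):
        try: print(k,[(np.round(np.array(d['centre'])*[384,512],1),round(d['conf'],2),np.round(onz(f,d['centre'],0.03),3)) for d in robot.recognise(f,k)][:7])
        except Exception as e: print(k,e)
print(robot.get_obs()['time'])
E
```

```text
0.0 [ 0.27872985 -0.61455426  0.2305839 ] [-0.14901015 -0.69107342 -0.14979055  0.69121364] [0.68169992 0.3543642  0.79551623] 0.9989033750867985
scene [ 1.35590239 -0.2700651   1.34907754]
foot []
pointer []
carousel []
post []
salsa_jar []
spice_jar []
small_can []
square_tin []
scoop []
coaster []
mug []
side [0.24747441 0.90844259 0.84139225]
foot [(array([211.7, 284.3]), 0.72, array([0.409, 0.048, 0.03 ]))]
pointer [(array([320.4, 220.2]), 0.69, array([0.469, 0.452, 0.03 ]))]
carousel [(array([196.4, 230.7]), 0.65, array([0.59 , 0.025, 0.03 ])), (array([189.9, 216.1]), 0.63, array([0.646, 0.007, 0.03 ])), (array([211.3, 282.2]), 0.62, array([0.415, 0.048, 0.03 ]))]
post [(array([202.1, 247.5]), 0.81, array([0.53 , 0.037, 0.03 ])), (array([211.8, 284.7]), 0.49, array([0.407, 0.049, 0.03 ]))]
salsa_jar [(array([171.4, 227.2]), 0.89, array([ 0.645, -0.097,  0.03 ])), (array([132.3, 301. ]), 0.39, array([ 0.448, -0.42 ,  0.03 ]))]
spice_jar [(array([187.8, 214.7]), 0.87, array([ 0.655, -0.002,  0.03 ]))]
small_can [(array([197.6, 238.5]), 0.67, array([0.564, 0.024, 0.03 ])), (array([203.1, 247.3]), 0.38, array([0.529, 0.041, 0.03 ]))]
square_tin [(array([144.6, 271.7]), 0.81, array([ 0.538, -0.303,  0.03 ])), (array([129.6, 233.9]), 0.81, array([ 0.711, -0.368,  0.03 ])), (array([172.8, 244.7]), 0.59, array([ 0.584, -0.106,  0.03 ])), (array([148.7, 298.5]), 0.53, array([ 0.435, -0.303,  0.03 ])), (array([147.7, 323.3]), 0.53, array([ 0.347, -0.335,  0.03 ]))]
scoop [(array([320.1, 220.6]), 0.61, array([0.469, 0.451, 0.03 ]))]
coaster [(array([133.4, 300.9]), 0.58, array([ 0.447, -0.412,  0.03 ])), (array([199.1, 246.7]), 0.47, array([0.537, 0.024, 0.03 ]))]
mug [(array([121.3, 263.1]), 0.56, array([ 0.616, -0.463,  0.03 ]))]
1.2
```

View pics/scene1.png

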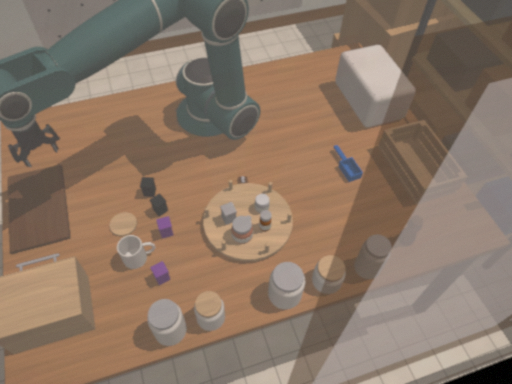

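View pics/side1.png

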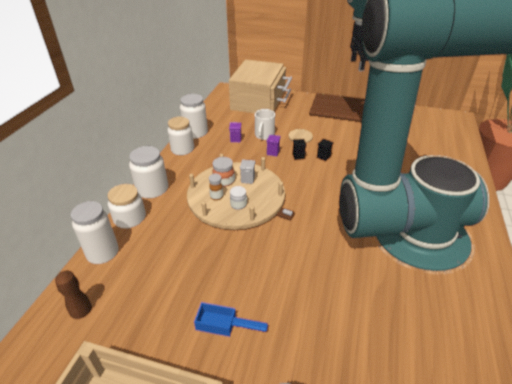

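The scene picture shows the turntable at about row 220, col 248, with the pointer at about (179, 242). In the side picture the board is near (195, 237) and the pointer near (212, 287). I'll zoom in on both.

Run:
```python
import cv2
a=cv2.imread('pics/scene1.png')[165:275,190:310];cv2.imwrite('pics/scene1z.png',cv2.resize(a,None,fx=5,fy=5,interpolation=cv2.INTER_CUBIC))
a=cv2.imread('pics/side1.png')[145:235,180:300];cv2.imwrite('pics/side1z.png',cv2.resize(a,None,fx=6,fy=6,interpolation=cv2.INTER_CUBIC))
```

```text
(no output)
```

View pics/scene1z.png

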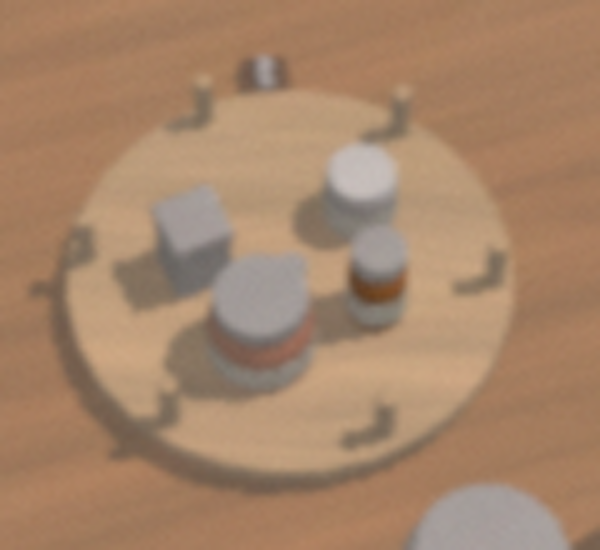

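View pics/side1z.png

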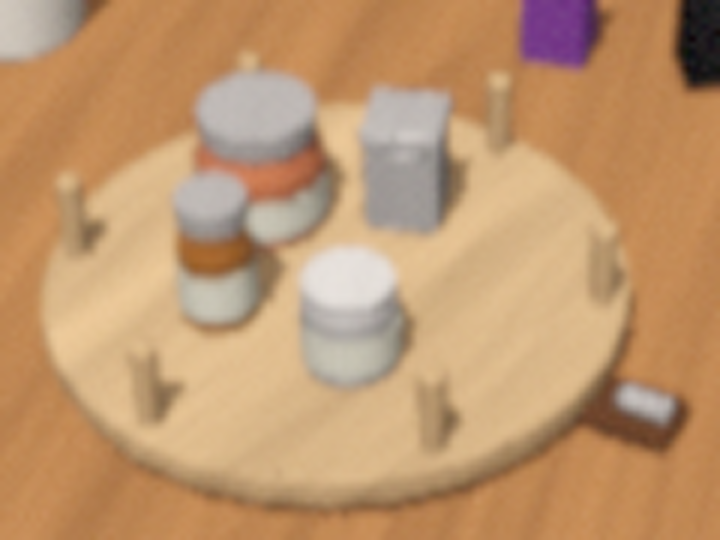

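```bash
cat > fit.py <<'E'
from h import *
from scipy.optimize import least_squares
def un(p,s,r0,c0): return np.array([(p[1]+.5)/s-.5+r0,(p[0]+.5)/s-.5+c0])
E
python3 - <<'E'
from fit import *
fs=robot.grab_frame('scene');fd=robot.grab_frame('side')
S=[un(p,5,165,190) for p in [(203,80),(402,92),(497,257),(386,408),(165,395),(80,235)]]
D=[un(p,6,145,180) for p in [(602,230),(433,378),(143,348),(68,180),(248,57),(499,76)]]
def tri(a,b):
    A=[];B=[]
    for f,rc in((fs,a),(fd,b)):
        o,d=ray(f,rc,False);d/=np.linalg.norm(d);P=np.eye(3)-np.outer(d,d);A.append(P);B.append(P@o)
    return np.linalg.solve(sum(A),sum(B))
T=[tri(a,b) for a,b in zip(S,D)];print(np.round(T,3))
ptr=tri(un((263,72),5,165,190),un((645,403),6,145,180));print('ptr',ptr.round(3))
jar=tri(un((262,298),5,165,190),un((256,112),6,145,180));print('jar lid',jar.round(3))
def res(p):
    r=[]
    for i in range(6):
        a=p[3]-i*np.pi/3
        X=[p[0]+.145*np.cos(a),p[1]+.145*np.sin(a),p[2]+.08]
        r+=list(np.array(proj(fs,X))-S[i])+list(np.array(proj(fd,X))-D[i])
    return r
s=least_squares(res,[.6,-.05,0,np.pi+.3]);print(s.x,np.abs(s.fun).max())
c=s.x
print('front ang',np.degrees(np.arctan2(ptr[1]-c[1],ptr[0]-c[0])),np.hypot(ptr[1]-c[1],ptr[0]-c[0]))
j=jar[:2]-c[:2];print('jar ang',np.degrees(np.arctan2(j[1],j[0])),np.hypot(*j))
print('posts',[np.degrees(c[3]-i*np.pi/3)%360 for i in range(6)])
for n,z,ks in(('sc',0,[]),):
    pass
for k in('scoop','coaster','mug'):
    print(k,[(np.round(onz(fd,d['centre'],0.01),3),round(d['conf'],2)) for d in robot.recognise(fd,k)][:2])
print(robot.get_obs()['time'])
E
```

```text
[[ 0.44  -0.028  0.078]
 [ 0.494  0.106  0.077]
 [ 0.642  0.121  0.072]
 [ 0.731  0.007  0.075]
 [ 0.677 -0.128  0.076]
 [ 0.534 -0.15   0.074]]
ptr [0.402 0.03  0.016]
jar lid [ 0.64  -0.048  0.1  ]
[ 0.58612723 -0.01196324 -0.00470961  3.27909314] 1.6209887581080977
front ang 167.29829034973187 0.18891268790710553
jar ang -33.83045915048696 0.06507061745743686
posts [np.float64(187.87819774532116), np.float64(127.87819774532116), np.float64(67.87819774532119), np.float64(7.878197745321173), np.float64(307.8781977453212), np.float64(247.87819774532116)]
scoop [(array([0.477, 0.436, 0.01 ]), 0.71)]
coaster [(array([ 0.441, -0.449,  0.01 ]), 0.58)]
mug [(array([ 0.63 , -0.507,  0.01 ]), 0.9), (array([ 0.588, -0.127,  0.01 ]), 0.53)]
1.45
```

```bash
cat > tf.py <<'E'
from h import *
from scipy.spatial.transform import Rotation as Ro
def Rt():
    o=robot.get_obs();q=o['ee_rot'];return Ro.from_quat([q[1],q[2],q[3],q[0]]).as_matrix(),np.array(o['position'])
C=np.array([.586,-.012])
def at(a,r,z): return np.array([C[0]+r*np.cos(np.radians(a)),C[1]+r*np.sin(np.radians(a)),z])
def rel(X):
    R,p=Rt(); return np.round(R.T@(np.array(X)-p)*1000,1)
E
python3 - <<'E'
from tf import *
print(Rt()[0].round(3));print(rel(at(272,.148,.231)),rel(at(272,.148,.055)))
E
```

```text
[[ 0.     0.413 -0.911]
 [-0.    -0.911 -0.413]
 [-1.     0.    -0.   ]]
[ 3.000e-01 -2.852e+02 -4.723e+02] [ 176.3 -285.2 -472.3]
```

```bash
python3 -m jog '[[[0,0,0],[0,-21,-35],0],[[0,0,0],[0,-42,-70],0],[[0,0,0],[0,-63,-105],0],[[0,0,0],[0,-84,-140],0],[[0,0,0],[0,-105,-174],0],[[0,0,0],[0,-126,-209],0],[[0,0,0],[0,-147,-244],0],[[0,0,0],[0,-168,-279],0],[[0,0,0],[0,-189,-314],0],[[0,0,0],[0,-210,-348],0]]' 20
python3 - <<'E'
from tf import *
print(rel(at(272,.148,.231)),rel(at(272,.148,.055)))
E
```

```text
time: 2.28
position: [0.5098, -0.2779, 0.2316]
ee_rot: [0.15, 0.691, 0.149, -0.691]
contact_force: [1.0, -0.6, -0.7]
gripper_width: -0.003
[   0.6  -73.8 -122.8] [ 176.6  -73.9 -122.8]
```

```bash
python3 -m jog '[[[0,0,0],[0,-20,-34],0],[[0,0,0],[0,-41,-68],0],[[0,0,0],[0,-62,-102],0],[[0,0,0],[0,-74,-123],0],[[0,0,0],[0,-74,-123],0],[[0,0,0],[30,-74,-123],0],[[0,0,0],[60,-74,-123],0],[[0,0,0],[80,-74,-123],0],[[0,0,0],[80,-74,-123],0]]'
python3 - <<'E'
from tf import *
for n in('scene','side','wrist'):
    f=robot.grab_frame(n)
    if n!='wrist':
        r,c=map(int,proj(f,[.586,-.05,.1])); a=f['img'][max(r-60,0):r+60,c-80:c+80]
    else: a=f['img']
    cv2.imwrite(f'pics/{n}2.png',cv2.resize(a,(640,480),interpolation=cv2.INTER_CUBIC)[:,:,::-1])
print(rel(at(272,.148,.055)))
E
```

```text
time: 3.03
position: [0.5895, -0.1594, 0.1469]
ee_rot: [-0.148, -0.689, -0.15, 0.693]
contact_force: [-1.0, -0.8, -0.9]
gripper_width: -0.005
[98.2 -0.5  0.5]
```

View pics/scene2.png

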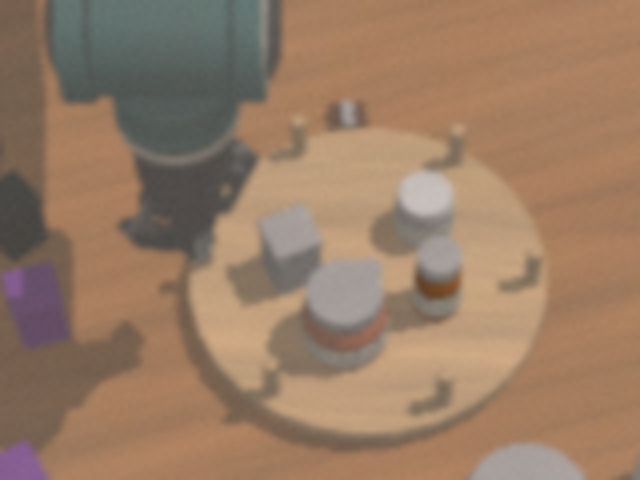

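View pics/wrist2.png

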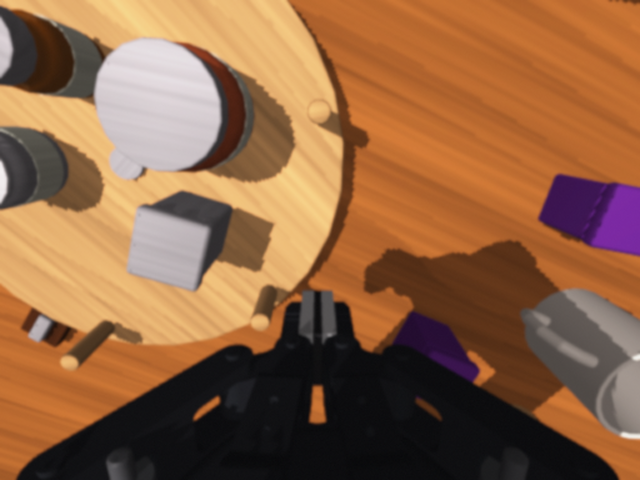

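View pics/side2.png

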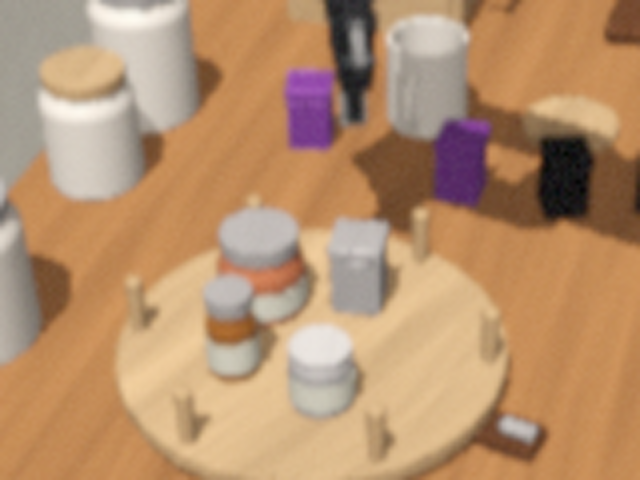

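```bash
python3 -m jog '[[[0,0,0],[30,0,0],0],[[0,0,0],[60,0,0],0],[[0,0,0],[85,0,0],0],[[0,0,0],[90,0,0],0],[[0,0,0],[90,0,0],0]]'
python3 - <<'E'
from tf import *
print(rel(at(272,.148,.056)))
for a in range(268,225,-4): print(a,np.round(rel(at(a,.148,.056))))
E
```

```text
time: 3.6
position: [0.5917, -0.1603, 0.0634]
ee_rot: [0.149, 0.692, 0.149, -0.691]
contact_force: [0.1, -0.6, 0.9]
gripper_width: -0.0
[ 7.4 -0.6  0.4]
268 [ 7. -5. 10.]
264 [  7. -10.  19.]
260 [  7. -15.  28.]
256 [  7. -21.  36.]
252 [  7. -28.  44.]
248 [  7. -35.  51.]
244 [  7. -43.  58.]
240 [  7. -51.  64.]
236 [  7. -60.  70.]
232 [  7. -69.  75.]
228 [  7. -78.  80.]
```

```bash
python3 -m jog '[[[0,0,0],[7,-5,10],0],[[0,0,0],[7,-10,19],0],[[0,0,0],[7,-15,28],0],[[0,0,0],[7,-21,36],0],[[0,0,0],[7,-28,44],0],[[0,0,0],[7,-35,51],0],[[0,0,0],[7,-43,58],0],[[0,0,0],[7,-51,64],0],[[0,0,0],[7,-60,70],0],[[0,0,0],[7,-69,75],0]]'
python3 - <<'E'
from tf import *
R,p=Rt();d=p[:2]-C;a0=np.degrees(np.arctan2(d[1],d[0]))%360;print(a0,np.hypot(*d))
f=robot.grab_frame('side');r,c=map(int,proj(f,[.586,-.05,.1])); a=f['img'][max(r-60,0):r+60,c-80:c+80]
cv2.imwrite(f'pics/side3.png',cv2.resize(a,(640,480),interpolation=cv2.INTER_CUBIC)[:,:,::-1])
for a in range(230,185,-4): print(a,np.round(rel(at(a,.148,.056))))
E
```

```text
time: 4.43
position: [0.494, -0.1278, 0.0563]
ee_rot: [0.15, 0.691, 0.149, -0.691]
contact_force: [1.3, 0.4, 0.2]
gripper_width: 0.002
231.53431463274367 0.1478936138572141
230 [ 0. -2.  1.]
226 [  0. -12.   5.]
222 [  0. -22.   9.]
218 [  0. -31.  12.]
214 [  0. -42.  14.]
210 [  0. -52.  15.]
206 [  0. -62.  16.]
202 [  0. -72.  16.]
198 [  0. -83.  15.]
194 [  0. -93.  13.]
190 [   0. -103.   11.]
186 [   0. -113.    8.]
```

View pics/side3.png

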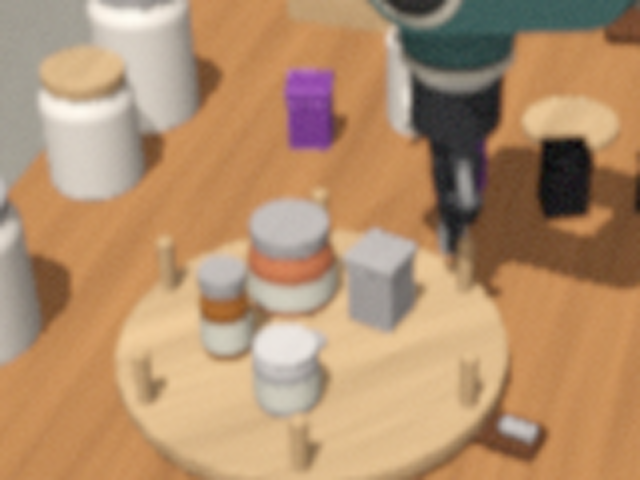

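The finger is behind the post and the board is turning, with the jar now at about (255, 290) in the zoomed side view. I'll carry on.

```bash
python3 -m jog '[[[0,0,0],[0,-9,4],0],[[0,0,0],[0,-18,8],0],[[0,0,0],[0,-28,11],0],[[0,0,0],[0,-38,13],0],[[0,0,0],[0,-48,15],0],[[0,0,0],[0,-58,16],0],[[0,0,0],[0,-68,16],0],[[0,0,0],[0,-78,16],0],[[0,0,0],[0,-88,14],0],[[0,0,0],[0,-98,12],0]]'
python3 - <<'E'
from tf import *
R,p=Rt();d=p[:2]-C;a0=np.degrees(np.arctan2(d[1],d[0]))%360;print(a0,np.hypot(*d))
for a in range(188,140,-4): print(a,np.round(rel(at(a,.148,.056))))
E
```

```text
time: 5.32
position: [0.4414, -0.0417, 0.0562]
ee_rot: [0.149, 0.691, 0.149, -0.691]
contact_force: [2.5, -2.1, 0.9]
gripper_width: -0.003
191.58903232470203 0.1476426300203194
188 [ 0. -9. -2.]
184 [  0. -19.  -5.]
180 [  0. -28.  -9.]
176 [  0. -38. -14.]
172 [  0. -47. -19.]
168 [  0. -55. -25.]
164 [  0. -63. -31.]
160 [  0. -71. -38.]
156 [  0. -78. -46.]
152 [  0. -84. -54.]
148 [  0. -91. -62.]
144 [  0. -96. -71.]
```

```bash
python3 -m jog '[[[0,0,0],[0,-9,-2],0],[[0,0,0],[0,-19,-5],0],[[0,0,0],[0,-28,-9],0],[[0,0,0],[0,-38,-14],0],[[0,0,0],[0,-47,-19],0],[[0,0,0],[0,-55,-25],0],[[0,0,0],[0,-63,-31],0],[[0,0,0],[0,-71,-38],0],[[0,0,0],[0,-78,-46],0],[[0,0,0],[0,-84,-54],0]]'
python3 - <<'E'
from tf import *
R,p=Rt();d=p[:2]-C;a0=np.degrees(np.arctan2(d[1],d[0]))%360;print(a0,np.hypot(*d))
f=robot.grab_frame('scene');r,c=map(int,proj(f,[.586,-.0,.05])); a=f['img'][max(r-60,0):r+60,c-80:c+80]
cv2.imwrite(f'pics/scene4.png',cv2.resize(a,(640,480),interpolation=cv2.INTER_CUBIC)[:,:,::-1])
for a in range(150,92,-4): print(a,np.round(rel(at(a,.148,.056))))
E
```

```text
time: 6.15
position: [0.4563, 0.0581, 0.0561]
ee_rot: [0.15, 0.691, 0.149, -0.691]
contact_force: [0.9, -2.6, -0.5]
gripper_width: -0.003
151.58661904760888 0.14742276992264633
150 [ 0. -2. -2.]
146 [  0.  -8. -10.]
142 [  0. -13. -20.]
138 [  0. -18. -29.]
134 [  0. -21. -38.]
130 [  0. -24. -48.]
126 [  0. -27. -58.]
122 [  0. -29. -68.]
118 [  0. -30. -79.]
114 [  0. -30. -89.]
110 [  0. -30. -99.]
106 [   0.  -28. -110.]
102 [   0.  -26. -120.]
98 [   0.  -24. -130.]
94 [   0.  -21. -140.]
```

View pics/scene4.png

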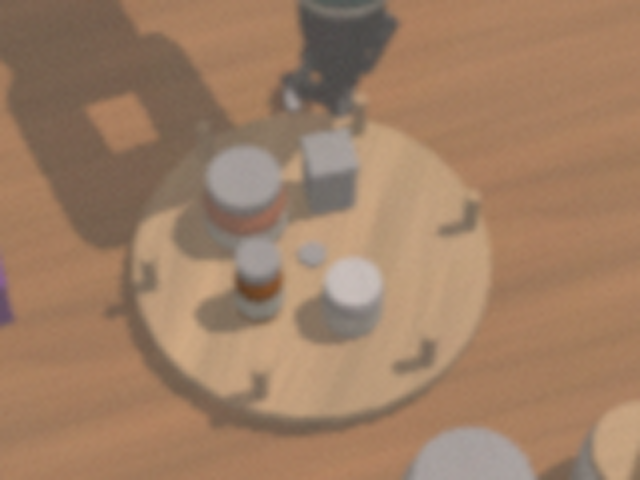

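The board has turned with everything standing. The jar is at about (190, 243) in the zoomed scene view, roughly 50° short of the front.

```bash
python3 -m jog '[[[0,0,0],[0,-8,-10],0],[[0,0,0],[0,-13,-20],0],[[0,0,0],[0,-18,-29],0],[[0,0,0],[0,-21,-38],0],[[0,0,0],[0,-24,-48],0],[[0,0,0],[0,-27,-58],0],[[0,0,0],[0,-29,-68],0],[[0,0,0],[0,-30,-79],0],[[0,0,0],[0,-30,-89],0],[[0,0,0],[0,-30,-92],0]]'
cat > meas.py <<'E'
from tf import *
import sys
n=sys.argv[1]
R,p=Rt();d=p[:2]-C;a0=np.degrees(np.arctan2(d[1],d[0]))%360;print('finger',a0,np.hypot(*d))
print('time',robot.get_obs()['time'])
for k in('scene','side'):
    f=robot.grab_frame(k);
    r,c=map(int,proj(f,[.586,-.0,.05]));r0,c0=max(r-60,0),c-80; a=f['img'][r0:r0+120,c0:c0+160]
    a=cv2.resize(np.ascontiguousarray(a[:,:,::-1]),(640,480),interpolation=cv2.INTER_CUBIC)
    for X in ([C[0]-.068*np.cos(np.radians(-12.7)),C[1]-.068*np.sin(np.radians(-12.7)),.105],):
        rr,cc=proj(f,X);cv2.circle(a,(int((cc-c0+.5)*4),int((rr-r0+.5)*4)),3,(0,255,0),-1)
        # predicted lid outline at target
        pts=[[ (proj(f,[X[0]+.037*np.cos(t),X[1]+.037*np.sin(t),.105])[1]-c0+.5)*4,(proj(f,[X[0]+.037*np.cos(t),X[1]+.037*np.sin(t),.105])[0]-r0+.5)*4] for t in np.linspace(0,6.28,40)]
        cv2.polylines(a,[np.int32(pts)],True,(0,255,0),1)
    cv2.imwrite(f'pics/{k}{n}.png',a);print(k,'off',r0,c0)
    for d in robot.cut_out(f,'salsa_jar')[:2]: print(d['conf'],np.array(d['centre'])*[384,512], (np.array(d['centre'])*[384,512]-[r0,c0])*4)
E
python3 meas.py 5
python3 - <<'E'
from tf import *
for a in range(116,80,-2): print(a,np.round(rel(at(a,.148,.056))))
E
```

```text
time: 7.03
position: [0.5299, 0.125, 0.0563]
ee_rot: [0.149, 0.692, 0.15, -0.691]
contact_force: [-0.1, 1.0, -0.3]
gripper_width: -0.002
finger 112.28260630690637 0.14808286655768163
time 7.0333
scene off 155 170
side off 127 154
0.73 [187.5072 257.5872] [242.0288 414.3488]
116 [0. 0. 8.]
114 [ 0. -0.  3.]
112 [ 0.  0. -2.]
110 [ 0.  0. -8.]
108 [  0.   1. -13.]
106 [  0.   2. -18.]
104 [  0.   2. -23.]
102 [  0.   4. -28.]
100 [  0.   5. -33.]
98 [  0.   6. -38.]
96 [  0.   8. -43.]
94 [  0.   9. -48.]
92 [  0.  11. -53.]
90 [  0.  13. -57.]
88 [  0.  15. -62.]
86 [  0.  18. -67.]
84 [  0.  20. -71.]
82 [  0.  23. -76.]
```

View pics/scene5.png

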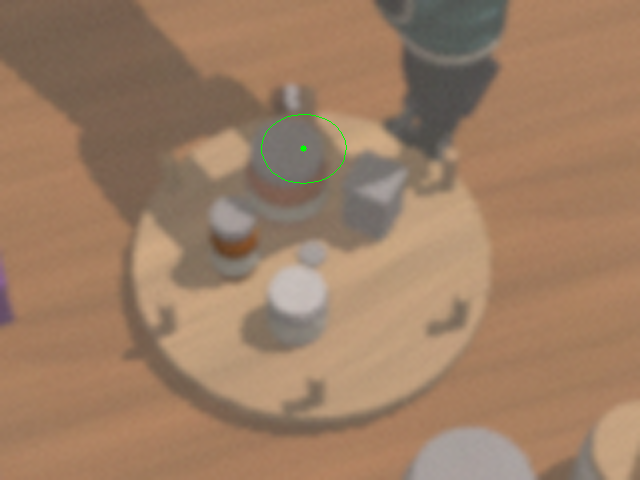

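View pics/side5.png

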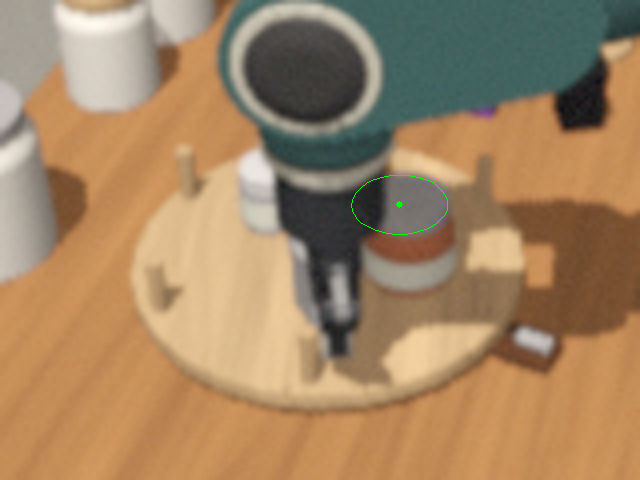

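Scene zoom: the lid centre is at (153, 290) against a target of (148, 303), so about 10° is left.

```bash
python3 -m jog '[[[0,0,0],[0,0,-8],0],[[0,0,0],[0,2,-15],0],[[0,0,0],[0,3,-21],0],[[0,0,0],[0,4,-26],0],[[0,0,0],[0,5,-29],0],[[0,0,0],[0,5,-29],0]]'
python3 - <<'E'
from tf import *
R,p=Rt();print(p,rel(p+[0,0,.16]), rel([p[0]+.02,p[1]+.03,p[2]+.0]))
E
```

```text
time: 7.73
position: [0.5574, 0.1318, 0.0562]
ee_rot: [0.149, 0.691, 0.15, -0.691]
contact_force: [0.2, 0.1, 0.6]
gripper_width: -0.004
[0.55741345 0.13184966 0.05617325] [-1.6e+02 -0.0e+00 -1.0e-01] [  0.  -19.1 -30.6]
```

```bash
python3 -m jog '[[[0,0,0],[0,-1,6],0],[[0,0,0],[-35,-1,6],0],[[0,0,0],[-75,-1,6],0],[[0,0,0],[-115,-1,6],0],[[0,0,0],[-150,-10,20],0],[[0,0,0],[-160,-40,40],0],[[0,0,0],[-160,-70,65],0],[[0,0,0],[-160,-105,85],0],[[0,0,0],[-160,-140,100],0],[[0,0,0],[-160,-170,115],0]]'; python3 meas.py 6
```

```text
time: 8.57
position: [0.3802, 0.2397, 0.2162]
ee_rot: [0.149, 0.692, 0.15, -0.691]
contact_force: [0.8, 0.0, -0.3]
gripper_width: 0.002
finger 129.2770103784093 0.32513320199033346
time 8.5667
scene off 155 170
side off 127 154
0.71 [188.0832 254.5152] [244.3328 402.0608]
```

View pics/scene6.png

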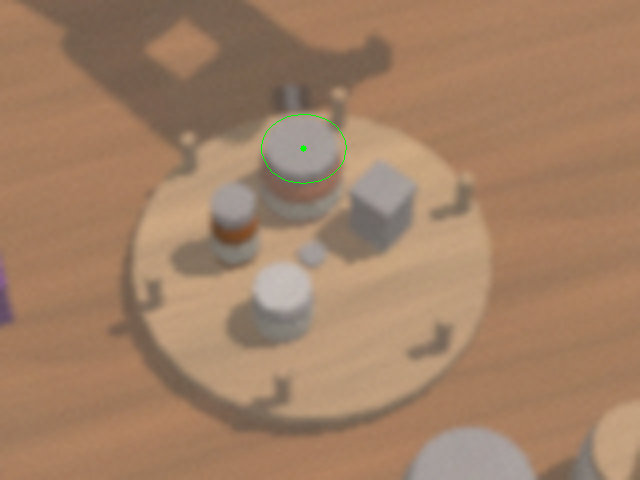

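View pics/side6.png

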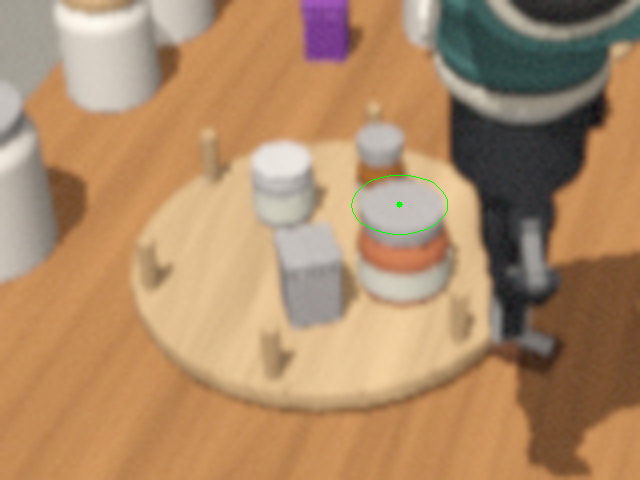

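Run:
```python
from fit import *
fs=robot.grab_frame('scene');fd=robot.grab_frame('side')
def tri(a,b):
    A=[];B=[]
    for f,rc in((fs,a),(fd,b)):
        o,d=ray(f,rc,False);d/=np.linalg.norm(d);P=np.eye(3)-np.outer(d,d);A.append(P);B.append(P@o)
    return np.linalg.solve(sum(A),sum(B))
j=tri(un((301,150),4,155,170),un((402,208),4,127,154));print(j)
ptr=np.array([.402,.03])
# independent front line check: pointer pixel in scene now and knob, on their heights
for name,p,z in(('ptr scene',(291,97),.02),('ptr earlier',None,0)):
    if p: print(name,onz(fs,un(p,4,155,170),z,False))
print('ptr side1',onz(fd,un((645,403),6,145,180),.02,False),'scene1',onz(fs,un((263,72),5,165,190),.02,False))
for c in([.586,-.012],[.583,-.010]):
    c=np.array(c)
    for P in (ptr,[.402,.027]):
        u=(P-c)/np.linalg.norm(P-c);v=j[:2]-c;print(c,P,'fwd',v@u,'lat',u[0]*v[1]-u[1]*v[0])
print(robot.get_obs()['contact_force'],robot.get_obs()['time'],np.abs(robot.get_obs()['qd']).max())
for k in('scoop','coaster','mug'):
    print(k,[(np.round(onz(fd,d['centre'],0.01),3),round(d['conf'],2)) for d in robot.recognise(fd,k)][:2])
```

```text
[0.51793077 0.00135472 0.09984279]
ptr scene [0.40250061 0.02870221 0.02      ]
ptr side1 [0.40227732 0.03563434 0.02      ] scene1 [0.40286126 0.02788544 0.02      ]
[ 0.586 -0.012] [0.402 0.03 ] fwd 0.0693342595611688 lat 0.0021280885754994573
[ 0.586 -0.012] [0.402, 0.027] fwd 0.06935896827915845 lat 0.0010496804901448404
[ 0.583 -0.01 ] [0.402 0.03 ] fwd 0.0659864247657155 lat 0.002953949814331133
[ 0.583 -0.01 ] [0.402, 0.027] fwd 0.06602496751748942 lat 0.001907285291057919
[ 0.00524516 -0.44831755 -0.10899345] 8.8667 0.013812483928178944
scoop [(array([0.472, 0.438, 0.01 ]), 0.65)]
coaster [(array([0.607, 0.043, 0.01 ]), 0.51)]
mug [(array([ 0.641, -0.494,  0.01 ]), 0.69), (array([ 0.589, -0.163,  0.01 ]), 0.57)]
```

```bash
python3 -m jog '[[[0,0,0],[0,0,0],0],[[0,0,0],[0,0,0],0],[[0,0,0],[0,0,0],0]]' && python3 -c "
from plant import robot
robot.finish_job()"
```

```text
time: 9.27
position: [0.3832, 0.2382, 0.2158]
ee_rot: [0.149, 0.691, 0.149, -0.691]
contact_force: [-0.2, 1.1, 0.2]
gripper_width: 0.002
the job is handed in; nothing more can be done
```

The salsa jar now stands at the front, and I handed the job in at about 9.3 s of the 51 s allowed. No verdict is reported.

I pushed one rim post clockwise with the shut fingers, turning the board about 160° at roughly 0.8 rad/s. Then I backed off, lifted the tool to z = 0.22 m and moved it clear of the board.

**Jar position:** measured from the scene and side cameras together, the jar is about 1 to 3 mm off the front line (limit 15 mm). It is about 66 to 69 mm in front of the axis (allowed 50 to 88 mm).

**The other three things on the board:** in the last pictures all of them stand upright in their places. The wrist force readings stayed at a few newtons throughout.

**Ledge things:** the scoop and mug were found again within about 5 mm and 17 mm of where they were. I put the mug's shift down to the network's scatter, since the robot never came near it.

**Checks that failed or disagreed:**
- The networks found nothing in the first scene picture, so I picked the points in both pictures by hand.
- The last coaster detection was a false one on the turntable. The coaster was therefore not re-measured, though the arm did not go near it low down.
- Pointer positions from the two cameras differed by about 7 mm sideways. That shifts the jar's offset from the front line by only 2 to 3 mm.

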